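# Fit the oiled divider in the hardware drawer

## Task

The freshly oiled drawer divider is dry, but it stands on edge in the finishing tray with the glue bottle, the spray can and the spirit can crowded round it. First stand all three of them on the white side board, then lift the divider out and slide it down into the empty pair of grooves in the drawer until it rests on the drawer bottom. Then put the three containers back in the tray, upright, each on the very spot where it stood before, and leave the wax tin and the sanding block undisturbed.

Things in the scene. Friction and masses are not known exactly. Their poses are not given: they have to be found in the camera images.
- divider_mid (a point): Loose drawer divider: plywood panel 120 mm wide (its y), 60 mm high (z), 9 mm thick (x), 50 g, bottom corners rounded (8 mm). This point is its centre, 30 mm above its bottom edge. It stands on edge in the groove of the tray's batten, its top 72 mm above the table. Grip it from above across the 9 mm, at the middle of its top edge. Either face may point either way.
- glue_mid (a point): Glue bottle: round white plastic bottle, 52 mm in diameter, with a paper label and a grey cap with a cone nozzle; 150 mm tall, about 0.28 kg. Its body is cylindrical up to 124 mm above its bottom, then a shoulder. This point is on its axis, 75 mm above its bottom; grip it higher, near 115 mm.
- spray_mid (a point): Spray can: round grey metal can, 52 mm in diameter, with a paper label and a blunt white cap 49 mm wide; 150 mm tall, about 0.32 kg. Its body is cylindrical up to 126 mm above its bottom. This point is on its axis, 75 mm above its bottom; grip it higher, near 115 mm.
- spirit_mid (a point): Spirit can: bare-metal rectangular can, 62 mm (its x) by 40 mm (its y), 134 mm high, with an off-centre black screw cap and a wire handle reaching to 150 mm; about 0.42 kg. This point is on its middle axis, 75 mm above its bottom; grip it across the 40 mm, near 115 mm.
- tray: Fixed finishing tray: plywood board 206 mm (x) by 216 mm (y) with an 18 mm high rim; origin under its centre at table height, floor 8 mm up. Along its y axis runs a batten 132 mm long, 24.5 mm wide, 26 mm high, with a 12.5 mm groove where the divider stands (groove floor 12 mm up). Of the containers two stand on one side of the batten, one on the other, 56 mm off it to their centres.
- empty_groove (a point): Empty pair of grooves in the fixed plywood drawer (140 x 210 x 75 mm): point midway between them on the drawer bottom, 8 mm above the table. The panel stands in this point's x-z plane, faces along y. Grooves 12.5 mm wide (22 mm at the bevelled mouth), 125 mm apart (x) bottom to bottom, drawer 112 mm wide inside. A second divider is fitted at y = -70 mm; 25 mm beside the groove is free.
- side_board: Fixed side board: flat white board 170 mm (x) by 220 mm (y), 16 mm thick; its origin is under its centre at table height, its top 16 mm above the table. The wax tin stands on it near one short edge; the rest is free for the three containers.
- wax_mid (a point): Wax tin, a low round metal tin 56 mm in diameter and 28 mm high, standing on the side board. Not to be disturbed. This point is its centre, 14 mm above its bottom.
- sander_mid (a point): Sanding block, cork on a wooden base, 63 mm (its x) by 41 mm (its y) and 28 mm high, lying in a corner of the tray. Not to be disturbed. This point is its centre, 14 mm above its bottom.

How it is judged:
By the outcome, as a careful person would: the job done as asked, in the order asked, and still so for the second after the job is handed in, with the robot touching nothing.
It also fails if it takes over 136 s, if anything falls off the work surface, if the arm or the gripper's body presses on something with over 40 N, if the wrist force passes 120 N, or if a joint passes its speed limit or range.

## Robot

A 6-joint arm with a two-finger parallel gripper is mounted at the origin on the work surface. World frame = base frame: x ahead of the robot, y to its left, z up, the work surface at z = 0. Lengths are in m, angles in rad, forces in N, time in s.
With the tool pointing down it reaches from about 0.375 to 0.975 m from the base axis. Payload 3.8 kg.
Tool frame: the origin (TCP) lies midway between the tips of the shut fingers; the grasp point (between the pads) lies 19 mm behind it; z points along the fingers, y is the line along which they close (so a half turn about z gives the same grasp; the last joint's range is limited). The gripper opens to 85 mm and grips with 20 to 120 N. Pads are 22 mm wide; open, the fingers measure 114 mm over their backs; the gripper's body (76 mm by 85 mm) begins 54 mm behind the grasp point. The pads swing forward as they close: fully open they stand 13 mm farther back than shut.
Start: joints at [-1.311, 0.264, 1.604, -0, 1.274, -0.037], TCP at [0.197, -0.645, 0.231] pointing down, gripper open.
Joint ranges: [-2.63, 2.63], [-0.94, 2.18], [0.31, 2.57], [-1.31, 4.45], [0, 2.66], [-2.55, 2.55]. Speed limits (rad/s): [2.57, 2.57, 3.14, 3.14, 3.14, 3.14].

## Interface

Orientations are given as a rotation vector (axis times angle).
In Python, from workcell import bot gives the robot as it stands.
- The arm moves only by the tool step_arm, never from a script. Its argument "motion" is a list of rows, each a list of 5 numbers: the finger opening in cm, from 0 to 8.54, then the shift along the tool's x, y, z in cm, then the turn about the tool's z in degrees. In form: [[claw, dx, dy, dz, twist], ...]. A call has 1 to 20 rows; each row is the pose to reach, as a shift and turn from the pose commanded when the call began, along the tool's axes at that moment; what a row does not reach only later rows make up. A row lasts 1/10 s, in which the tool goes at most 50 mm and 8.59 degrees, less where a joint would pass 70% of its speed; a pose out of reach is approached as far as the arm can. A call with a gripper value outside its range is refused whole. The fingers move at their own pace and stop on an object; "force" is the grip in N (left out, the last holds). Time passes only in rows, so rows that repeat a pose let the fingers close. It gives the time, the measured TCP pose, the force, the opening and the grip force at its end, in the units of the state.
- bot.read_state(): the state, without advancing time (a new reading comes with each control period).
- bot.read_camera(name): name is "scene" or "top" or "wrist"; returns (picture, depth): 480x640x3 uint8, red, green, blue; 480x640 float32, m along the optical axis (not along the pixel's ray), 0 where there is no reading.
- bot.calibration(name): a dict with "mtx" (3x3 intrinsics, pixels), "k1" (the pictures are not rectified: a ray, as slopes to the right and down, at radius r is drawn at 1 + k1 r^2 times it, then the intrinsics apply), "origin" and "orientation" of the camera in the world; the wrist camera has in their place "T_tool_cam" (4x4, takes a point from camera to tool coordinates, whose origin is the TCP and whose axes are the flange's). Camera axes: x right, y up, looking along -z (the intrinsics and any distortion apply to the point x, -y, -z); pixel columns grow to the right and rows downward; lengths in m; the calibration is good to about 2 mm. A picture is of the moment at which its call begins: read the wrist's pose just before it. calibration takes no time and is no camera call.
- bot.finish_job(): hands the job in; it is judged then, once.
The state is a dict: "time": time; "q": joint angles; "joint_vel": joint speeds; "joint_torque": joint torques, N m; "tool_pos": TCP position; "tcp_rot": TCP orientation; "wrist_force": force on the tool from outside, world axes, zero at the start; "torque": the same for the moment, N m; "width": opening from 0.0 (shut) to 1.0 (fully open); "grip_force": force on a finger pad.
Only numpy, scipy, OpenCV 4.12 (cv2) and the standard library are available. Lean on these libraries where they do the work, as an engineer would, in place of code of your own. Each camera call takes 0.05 s, during which the arm holds its last target. There are 200 camera calls.

## Working session

There is one attempt and no reset: what is moved stays moved. The work goes in short steps, Python scripts to look and compute and a tool call to move; the robot and the scene stay as the last step left them, time stands still between calls to the robot, and variables do not carry over. Pictures are saved under pics/ and viewed, at most 14 in all, crops included, and the job is handed in when it is done.

Besides the shell and the picture viewer there is one more tool, called by a JSON object that holds its "op" and its "data". step_arm: Moves the arm, as the interface text tells. Its arguments: {"type":"object","properties":{"motion":{"type":"array","items":{"type":"array","items":{"type":"number"}}},"force":{"type":"number"}},"required":["motion"]}

```bash
mkdir -p pics; cat > h.py <<'E'
import numpy as np, cv2
from scipy.spatial.transform import Rotation as R
from workcell import bot
def cam(n):
    s=bot.read_state(); p,d=bot.read_camera(n); c=bot.calibration(n); K=np.array(c["mtx"])
    if n=="wrist":
        T=np.eye(4);T[:3,:3]=R.from_rotvec(s["tcp_rot"]).as_matrix();T[:3,3]=s["tool_pos"];T=T@np.array(c["T_tool_cam"])
        o,M=T[:3,3],T[:3,:3]
    else:
        o=np.array(c["origin"]);q=np.array(c["orientation"]);M=q if q.shape==(3,3) else R.from_rotvec(q).as_matrix()
    return p,d,(K,c["k1"],o,M)
def rays(c,uv):
    K,k1,o,M=c
    x=cv2.undistortPoints(np.array(uv,float).reshape(-1,1,2),K,np.array([k1,0,0,0.])).reshape(-1,2)
    return np.c_[x[:,0],-x[:,1],-np.ones(len(x))]@M.T
def on_plane(c,uv,z):
    r=rays(c,uv); return c[2]+r*((z-c[2][2])/r[:,2])[:,None]
def cloud(c,d):
    v,u=np.mgrid[:480,:640]; r=rays(c,np.c_[u.ravel(),v.ravel()])
    P=(c[2]+r*d.reshape(-1,1)).reshape(480,640,3); P[d==0]=np.nan; return P
def save(n,p): cv2.imwrite("pics/"+n,p[:,:,::-1])
E
python3 - <<'E'
from h import *
for n in ["top","scene"]:
    p,d,c=cam(n); save(n+"0.png",p); print(n,c)
    np.savez("/tmp/"+n,p=p,d=d)
print(bot.read_state())
E
```

```text
top (array([[621.53765165,   0.        , 317.0651057 ],
       [  0.        , 621.53765165, 248.25552414],
       [  0.        ,   0.        ,   1.        ]]), -0.0704024003331078, array([0.33314162, 0.00617737, 1.45975696]), array([[-0.00863894,  0.9898849 , -0.14160951],
       [-0.99986267, -0.0065482 ,  0.01522344],
       [ 0.01414217,  0.14172158,  0.98980553]]))
scene (array([[620.84543103,   0.        , 319.12644325],
       [  0.        , 620.84543103, 233.48073217],
       [  0.        ,   0.        ,   1.        ]]), -0.14385633531604358, array([1.21057159, 0.39435977, 0.80361775]), array([[-0.4793886 , -0.59153553,  0.64828411],
       [ 0.87758977, -0.31910439,  0.35778287],
       [-0.00477098,  0.74044453,  0.67210054]]))
{'time': 0.1, 'q': array([-1.31089797e+00,  2.64695418e-01,  1.60526004e+00,  8.84325097e-06,
        1.27371312e+00, -3.68752549e-02]), 'joint_vel': array([ 0.00245953, -0.00225727, -0.00262729, -0.00054121, -0.0009478 ,
        0.00078337]), 'joint_torque': array([ 3.80472184e-04, -5.16705716e+01, -3.68591166e+01, -7.48839352e-05,
        6.31367991e-03, -3.29175816e-05]), 'tool_pos': array([ 0.19723791, -0.64483404,  0.23006246]), 'tcp_rot': array([-3.10502855e+00, -4.64152863e-01,  3.49445444e-04]), 'wrist_force': array([ 0.35817774, -0.08073141,  0.05635666]), 'torque': array([-0.05961353,  0.01809361,  0.03460695]), 'grip_force': 0.0, 'width': 1.0035611354185854}
```

View pics/top0.png

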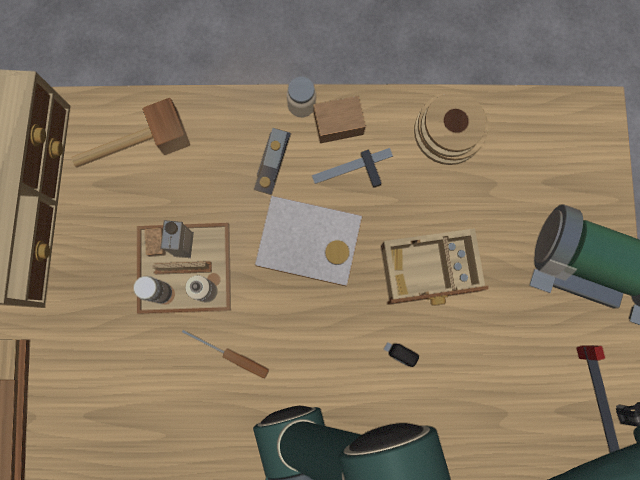

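View pics/scene0.png

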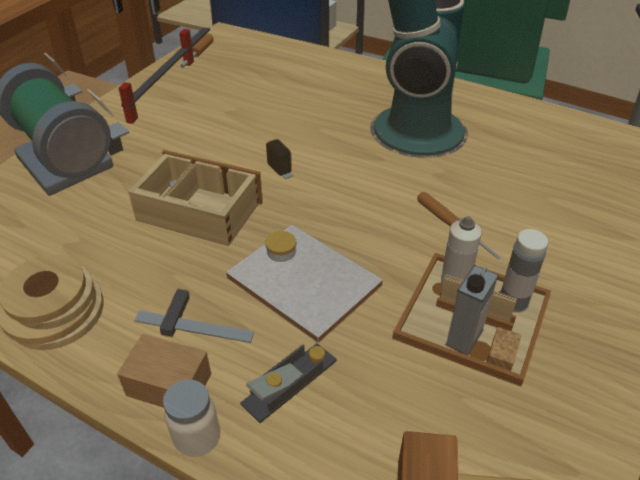

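```bash
python3 - <<'E'
from h import *
z=np.load("/tmp/top.npz");p,d=z['p'],z['d']
b=bot.calibration("top");print(R.from_matrix(np.array(b["orientation"])).as_rotvec() if np.array(b["orientation"]).shape==(3,3) else b["orientation"])
K=np.array(b["mtx"]);q=np.array(b["orientation"]);M=q if q.shape==(3,3) else R.from_rotvec(q).as_matrix()
c=(K,b["k1"],np.array(b["origin"]),M);P=cloud(c,d)
def reg(u0,u1,v0,v1,zl,zh,name):
    Q=P[v0:v1,u0:u1].reshape(-1,3); Q=Q[(Q[:,2]>zl)&(Q[:,2]<zh)]
    if len(Q)<5: print(name,len(Q));return
    r=cv2.minAreaRect((Q[:,:2]*1000).astype(np.float32)); print(name,len(Q),np.round(r[0],1),np.round(r[1],1),round(r[2],1),"zmed",round(np.median(Q[:,2]),4))
print("table",np.nanmedian(P[330:345,300:360,2]))
reg(125,175,270,310,.135,.165,"spray")
reg(180,220,270,310,.1,.165,"glue")
reg(155,200,212,255,.12,.145,"spirit")
reg(140,170,220,262,.025,.05,"sander")
reg(145,220,255,280,.06,.085,"divider")
reg(130,236,215,320,.013,.022,"rim")
reg(245,370,185,290,.012,.025,"board")
reg(320,355,235,270,.036,.055,"wax")
reg(375,495,225,310,.06,.09,"drawer")
for n,uv,zz in [("tray rim",[(137,227),(228,223),(231,310),(138,313)],.018),("board",[(272,196),(361,213),(348,284),(256,266)],.016),("drawer",[(383,243),(474,232),(486,288),(392,303)],.075)]:
    print(n,np.round(on_plane(c,uv,zz)*1000).tolist())
big=cv2.resize(p[215:320,125:500],None,fx=2.1,fy=2.1,interpolation=cv2.INTER_CUBIC);save("crop.png",big)
E
```

```text
[ 0.10016217 -0.12332535 -1.57549706]
table 0.000155174928690327
spray 446 [439.1 349.3] [47.1 47.1] 0.2 zmed 0.1574
glue 520 [439.9 243.3] [50.1 52.5] 2.7 zmed 0.1377
spirit 417 [552.9 299.9] [42.4 63. ] 84.7 zmed 0.1407
sander 433 [559.4 364.8] [69.5 39.3] 5.2 zmed 0.0361
divider 252 [496.1 297.1] [ 10.  121.8] 1.7 zmed 0.0713
rim 1275 [496.3 298. ] [207.5 217. ] 1.8 zmed 0.0171
board 5730 [574.9  21.1] [262.5 194. ] 76.8 zmed 0.0166
wax 456 [526.4 -62. ] [54.2 55.1] 45.1 zmed 0.0441
drawer 2225 [ 483.1 -280.8] [159.2 225.1] 7.4 zmed 0.0745
tray rim [[593.0, 408.0, 18.0], [601.0, 193.0, 18.0], [397.0, 184.0, 18.0], [391.0, 400.0, 18.0]]
board [[666.0, 90.0, 16.0], [623.0, -121.0, 16.0], [455.0, -87.0, 16.0], [499.0, 127.0, 16.0]]
drawer [[542.0, -164.0, 75.0], [566.0, -373.0, 75.0], [438.0, -395.0, 75.0], [407.0, -181.0, 75.0]]
```

```bash
cat >> h.py <<'E'
def plan(*targets):
    "each (x,y,z,yaw deg) of TCP in mm -> shift from now in tool axes, cm, and twist"
    s=bot.read_state(); M=R.from_rotvec(s["tcp_rot"]).as_matrix()
    yw=np.degrees(np.arctan2(M[1,0],M[0,0]))
    print("t",round(s["time"],1),"tcp",np.round(s["tool_pos"]*1000,1),"yaw",round(yw,2),"tiltz",np.round(M[:,2],4),"w",round(s["width"]*85.4,1),"q6",round(s["q"][5],2),"F",np.round(s["wrist_force"],1),"grip",round(s["grip_force"],1))
    for t in targets:
        v=M.T@(np.array(t[:3])/1000-s["tool_pos"])*100
        print(t,"->",np.round(v,2),"twist",round((yw-t[3]+180)%360-180,1))
E
python3 - <<'E'
from h import *
print(np.round(bot.calibration("wrist")["T_tool_cam"],4), bot.calibration("wrist")["mtx"])
plan((480,-280,350,0),(490,300,400,0))
E
```

```text
[[ 0.000e+00  9.504e-01  3.109e-01  7.980e-02]
 [ 1.000e+00 -1.000e-04  3.000e-04 -3.000e-04]
 [ 4.000e-04  3.109e-01 -9.504e-01 -1.420e-01]
 [ 0.000e+00  0.000e+00  0.000e+00  1.000e+00]] [[359.19028852   0.         316.89922448]
 [  0.         359.19028852 239.38077117]
 [  0.           0.           1.        ]]
t 0.1 tcp [ 197.2 -644.8  230.1] yaw 17.0 tiltz [-5.e-04  2.e-03 -1.e+00] w 85.7 q6 -0.04 F [ 0.4 -0.1  0.1] grip 0.0
(480, -280, 350, 0) -> [ 37.71 -26.64 -11.94] twist 17.0
(490, 300, 400, 0) -> [ 55.63 -81.83 -16.82] twist 17.0
```

View pics/crop.png

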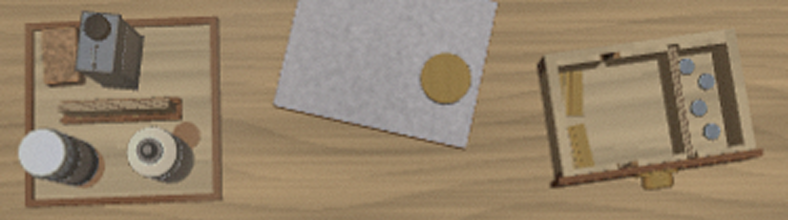

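{"op": "step_arm", "data": {"motion": [[8.5,4,-3,-1,2],[8.5,8,-6,-1,4],[8.5,12,-9,-1,6],[8.5,16,-12,-1,8],[8.5,20,-15,-1,10],[8.5,24,-17,-1,10],[8.5,28,-20,-1,10],[8.5,32,-23,-1,10],[8.5,36,-25,-1,10],[8.5,37.7,-26.6,-1,10],[8.5,37.7,-26.6,-1,10],[8.5,37.7,-26.6,-1,10]]}}

```text
time: 1.3
tool_pos: [0.4799, -0.2805, 0.2408]
tcp_rot: [3.136, 0.195, -0.002]
wrist_force: [-1.3, 0.3, 0.1]
width: 0.995
grip_force: 0.0
```

```bash
python3 - <<'E'
from h import *
plan()
p,d,c=cam("wrist"); save("w1.png",p); np.savez("/tmp/w1",p=p,d=d,K=c[0],k=c[1],o=c[2],M=c[3])
E
```

```text
t 1.3 tcp [ 479.9 -280.5  240.8] yaw 7.1 tiltz [-1.1e-03 -1.0e-04 -1.0e+00] w 85.0 q6 0.87 F [-1.3  0.3  0.1] grip 0.0
```

View pics/w1.png

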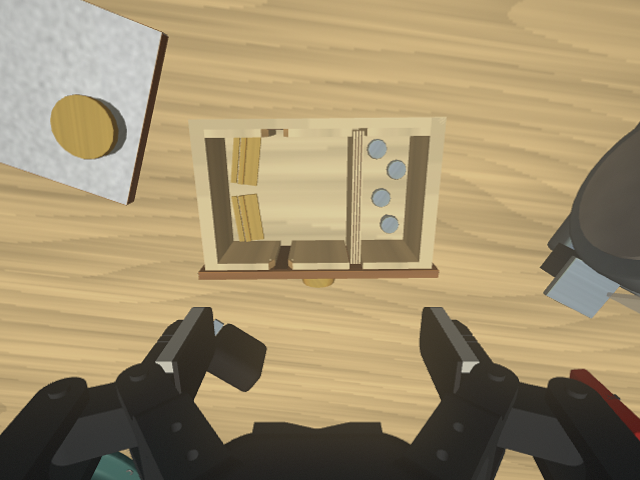

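```bash
python3 - <<'E'
from h import *
z=np.load("/tmp/w1.npz");p=z['p']
save("w1c.png",cv2.resize(p[110:290,190:450],None,fx=3,fy=3,interpolation=cv2.INTER_CUBIC))
E
```

```text
(no output)
```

View pics/w1c.png

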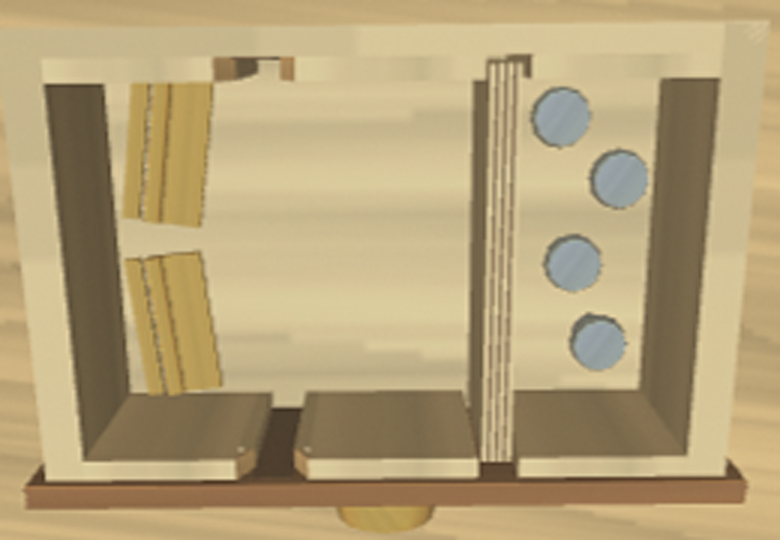

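```bash
python3 - <<'E'
from h import *
z=np.load("/tmp/w1.npz");c=(z['K'],z['k'],z['o'],z['M'])
f=lambda l:[(190+a/3-.33,110+b/3-.33) for a,b in l]
Q=on_plane(c,f([(254.5,57),(274,458),(42,57),(725,57),(83,458),(687,458),(504,60),(497,462)]),.075)*1000
print(np.round(Q,1)); 
for a,b in ((0,1),(2,3),(4,5),(6,7)):
    v=Q[a]-Q[b]; print(np.round((Q[a]+Q[b])/2,1),round(np.linalg.norm(v),1),round(np.degrees(np.arctan2(v[1],v[0])),2))
P=cloud(c,z['d'])
S=P[105:280,180:450].reshape(-1,3);S=S[(S[:,2]>.07)&(S[:,2]<.08)];r=cv2.minAreaRect((S[:,:2]*1000).astype(np.float32));print(r,np.median(S[:,2]))
S=P[0:210,0:170].reshape(-1,3);S=S[(S[:,2]>.04)&(S[:,2]<.05)];r=cv2.minAreaRect((S[:,:2]*1000).astype(np.float32));print("wax",r)
plan((490,300,400,0),(480,300,330,0))
E
```

```text
[[ 549.2 -236.5   75. ]
 [ 432.7 -252.7   75. ]
 [ 542.  -179.1   75. ]
 [ 565.  -363.8   75. ]
 [ 425.4 -194.5   75. ]
 [ 448.4 -378.5   75. ]
 [ 556.8 -304.2   75. ]
 [ 439.8 -320.8   75. ]]
[ 490.9 -244.6   75. ] 117.6 7.9
[ 553.5 -271.4   75. ] 186.2 97.1
[ 436.9 -286.5   75. ] 185.4 97.12
[ 498.3 -312.5   75. ] 118.2 8.1
((491.7305908203125, -279.080322265625), (141.10023498535156, 222.35354614257812), 7.58345890045166) 0.07458775885196312
wax ((527.3796997070312, -61.12699508666992), (56.48501205444336, 55.928199768066406), 87.98262786865234)
t 1.4 tcp [ 479.6 -281.2  240.9] yaw 7.02 tiltz [-9.e-04 -2.e-04 -1.e+00] w 85.1 q6 0.87 F [-0.3 -0.8 -0. ] grip 0.0
(490, 300, 400, 0) -> [  8.12 -57.55 -15.92] twist 7.0
(480, 300, 330, 0) -> [  7.13 -57.68  -8.92] twist 7.0
```

{"op": "step_arm", "data": {"motion": [[8.5,0.5,-4,-4,2],[8.5,1,-8.5,-9,4],[8.5,1,-13,-11,6],[8.5,1,-17.5,-11,7],[8.5,1.2,-22,-11,7],[8.5,1.4,-26.5,-11,7],[8.5,1.6,-31,-11,7],[8.5,1.8,-35.5,-11,7],[8.5,2,-40,-11,7],[8.5,2.2,-44.5,-11,7],[8.5,2.3,-49,-11,7],[8.5,2.3,-53.5,-11,7],[8.5,2.3,-57,-11,7],[8.5,2.3,-57,-11,7],[8.5,2.3,-57,-11,7],[8.5,2.3,-57,-11,7],[8.5,2.3,-57,-11,7]]}}

```text
time: 3.05
tool_pos: [0.434, 0.2861, 0.3514]
tcp_rot: [3.141, -0.004, 0.0]
wrist_force: [0.7, -0.8, 0.1]
width: 0.996
grip_force: 0.0
```

```bash
python3 - <<'E'
from h import *
plan()
p,d,c=cam("wrist"); save("w2.png",p); np.savez("/tmp/w2",p=p,d=d,K=c[0],k=c[1],o=c[2],M=c[3])
P=cloud(c,d)
def reg(x,y,r,zl,zh,name):
    Q=P.reshape(-1,3); Q=Q[(abs(Q[:,0]*1000-x)<r)&(abs(Q[:,1]*1000-y)<r)&(Q[:,2]>zl)&(Q[:,2]<zh)]
    if len(Q)<5: print(name,len(Q));return
    r=cv2.minAreaRect((Q[:,:2]*1000).astype(np.float32)); print(name,len(Q),np.round(r[0],1),np.round(r[1],1),round(r[2],1),"zmed",round(np.median(Q[:,2]),4))
reg(439,349,40,.152,.17,"spray");reg(439,349,40,.125,.148,"spray sh")
reg(440,243,40,.12,.14,"glue sh");reg(440,243,40,.15,.2,"glue tip")
reg(553,300,50,.137,.147,"spirit");reg(560,365,30,.03,.04,"sander")
reg(496,297,75,.068,.076,"div");reg(496,298,130,.015,.021,"rim")
E
```

```text
t 3.0 tcp [434.  286.1 351.4] yaw -0.14 tiltz [ 2.e-04 -3.e-04 -1.e+00] w 85.1 q6 2.11 F [ 0.7 -0.8  0.1] grip 0.0
spray 1951 [438.9 350.2] [46.8 48. ] 89.4 zmed 0.1573
spray sh 336 [447.5 344. ] [52.1 30.7] 51.4 zmed 0.1357
glue sh 1278 [441.5 245.1] [50.8 50.2] 2.7 zmed 0.1351
glue tip 216 [441.5 244.7] [15.6 15.8] 89.8 zmed 0.1551
spirit 2484 [553.  300.6] [40.5 63.2] 84.7 zmed 0.1412
sander 1829 [558.8 365.8] [59.6 40. ] 4.6 zmed 0.0355
div 964 [480.  299.7] [ 91.  134.7] 10.2 zmed 0.0717
rim 3536 [496.5 299.4] [207.2 217.5] 1.7 zmed 0.0174
```

View pics/w2.png

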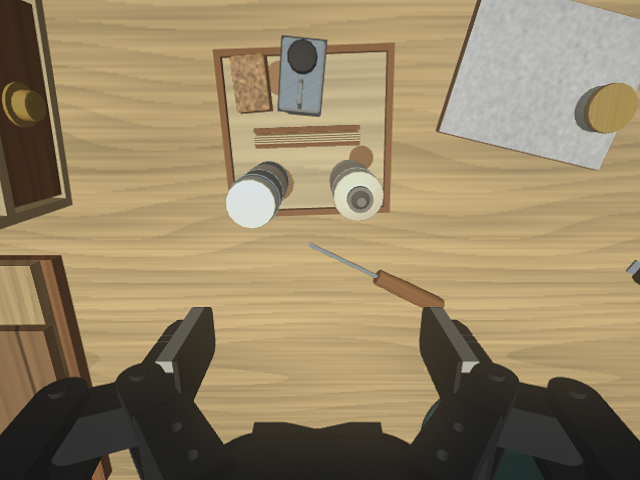

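```bash
python3 - <<'E'
from h import *
plan((439,350,97,0))
E
```

```text
t 3.1 tcp [434.  286.3 351.4] yaw -0.13 tiltz [ 3.e-04 -1.e-04 -1.e+00] w 85.3 q6 2.11 F [0.6 0.5 0.8] grip 0.0
(439, 350, 97, 0) -> [ 0.48 -6.38 25.44] twist -0.1
```

{"op": "step_arm", "data": {"motion": [[8.5,0.5,-3.5,3,0],[8.5,0.5,-6.4,6,0],[8.5,0.5,-6.4,10,0],[8.5,0.5,-6.4,14,0],[8.5,0.5,-6.4,18,0],[8.5,0.5,-6.4,21,0],[8.5,0.5,-6.4,23.5,0],[8.5,0.5,-6.4,25.4,0],[8.5,0.5,-6.4,25.4,0],[8.5,0.5,-6.4,25.4,0],[4.5,0.5,-6.4,25.4,0],[4.5,0.5,-6.4,25.4,0],[4.5,0.5,-6.4,25.4,0],[4.5,0.5,-6.4,25.4,0],[4.5,0.5,-6.4,25.4,0],[4.5,0.5,-6.4,25.4,0],[4.5,0.5,-6.4,25.4,0],[4.5,0.5,-6.4,25.4,0]], "force": 60}}

```text
time: 4.9
tool_pos: [0.4397, 0.352, 0.0995]
tcp_rot: [-3.141, -0.001, -0.004]
wrist_force: [-0.0, -3.1, 5.9]
width: 0.593
grip_force: 61.0
```

```bash
python3 - <<'E'
from h import *
plan((621,65,290,0),(621,65,106,0))
E
```

```text
t 4.9 tcp [439.7 352.   99.5] yaw 0.03 tiltz [ 2.8e-03  8.0e-04 -1.0e+00] w 50.7 q6 2.2 F [-0.  -3.1  5.9] grip 61.0
(621, 65, 290, 0) -> [ 18.17  28.69 -19.03] twist 0.0
(621, 65, 106, 0) -> [18.12 28.71 -0.63] twist 0.0
```

{"op": "step_arm", "data": {"motion": [[4.5,0,0,-2,0],[4.5,0,0,-5,0],[4.5,0,0,-9,0],[4.5,0,0,-13,0],[4.5,0,0,-17,0],[4.5,1.5,2.2,-19,0],[4.5,3.5,5.5,-19,0],[4.5,6,9.5,-19,0],[4.5,8.5,13.5,-19,0],[4.5,11,17.5,-19,0],[4.5,13.5,21.3,-19,0],[4.5,15.8,25,-19,0],[4.5,17.5,27.5,-19,0],[4.5,18.1,28.7,-18,0],[4.5,18.1,28.7,-15,0],[4.5,18.1,28.7,-11,0],[4.5,18.1,28.7,-7,0],[4.5,18.1,28.7,-4,0],[4.5,18.1,28.7,-2.3,0],[4.5,18.1,28.7,-1.6,0]]}}

```text
time: 6.9
tool_pos: [0.6163, 0.0654, 0.1096]
tcp_rot: [-3.142, -0.001, 0.01]
wrist_force: [0.3, -0.9, -3.3]
width: 0.599
grip_force: 61.7
```

{"op": "step_arm", "data": {"motion": [[4.5,0,0,0.3,0],[4.5,0,0,0.6,0],[4.5,0,0,0.6,0],[4.5,0,0,0.6,0]]}}

```text
time: 7.3
tool_pos: [0.6204, 0.0648, 0.1087]
tcp_rot: [-3.141, -0.0, -0.004]
wrist_force: [-0.3, -0.9, -3.6]
width: 0.593
grip_force: 61.8
```

{"op": "step_arm", "data": {"motion": [[4.5,0,0,0.1,0],[4.5,0,0,0.2,0],[4.5,0,0,0.2,0]]}}

```text
time: 7.6
tool_pos: [0.6208, 0.0647, 0.1076]
tcp_rot: [-3.141, -0.0, -0.005]
wrist_force: [-2.2, -0.6, 4.2]
width: 0.597
grip_force: 62.4
```

{"op": "step_arm", "data": {"motion": [[6.5,0,0,0,0],[8.0,0,0,0,0],[8.0,0,0,0,0],[8.0,0,0,-1,0],[8.5,0,0,-4,0],[8.5,0,0,-8.5,0],[8.5,0,0,-13,0],[8.5,-2,-2,-16,0],[8.5,-5.4,-5.4,-17,0],[8.5,-8.8,-8.8,-17,0],[8.5,-12.2,-12.2,-17,0],[8.5,-15.4,-15.6,-17,0],[8.5,-17.4,-17.6,-16,0],[8.5,-17.9,-18.1,-13,0],[8.5,-17.9,-18.1,-9,0],[8.5,-17.9,-18.1,-5,0],[8.5,-17.9,-18.1,-2,0],[8.5,-17.9,-18.1,0,0],[8.5,-17.9,-18.1,0.8,0],[8.5,-17.9,-18.1,0.8,0]]}}

```text
time: 9.6
tool_pos: [0.4398, 0.2454, 0.0967]
tcp_rot: [3.141, 0.0, -0.003]
wrist_force: [-0.1, -0.0, 0.7]
width: 0.992
grip_force: 0.0
```

{"op": "step_arm", "data": {"motion": [[8.5,0,0,0,0],[4.5,0,0,0,0],[4.5,0,0,0,0],[4.5,0,0,0,0],[4.5,0,0,0,0],[4.5,0,0,0,0],[4.5,0,0,0,0],[4.5,0,0,0,0]], "force": 60}}

```text
time: 10.4
tool_pos: [0.4415, 0.2458, 0.0989]
tcp_rot: [-3.141, -0.0, -0.004]
wrist_force: [-0.3, -1.8, 6.3]
width: 0.587
grip_force: 62.2
```

```bash
python3 - <<'E'
from h import *
plan((528,86,290,0),(528,86,106,0))
E
```

```text
t 10.4 tcp [441.5 245.8  98.9] yaw 0.01 tiltz [ 2.3e-03  4.0e-04 -1.0e+00] w 50.2 q6 2.03 F [-0.3 -1.8  6.3] grip 62.2
(528, 86, 290, 0) -> [  8.68  15.98 -19.09] twist 0.0
(528, 86, 106, 0) -> [ 8.64 15.98 -0.69] twist 0.0
```

{"op": "step_arm", "data": {"motion": [[4.5,0,0,-2,0],[4.5,0,0,-5,0],[4.5,0,0,-9,0],[4.5,0,0,-13,0],[4.5,0.5,1,-16,0],[4.5,2,4,-18,0],[4.5,4,7.5,-18,0],[4.5,6,11,-18,0],[4.5,8,14.5,-18,0],[4.5,8.7,16,-16,0],[4.5,8.7,16,-13,0],[4.5,8.7,16,-9,0],[4.5,8.7,16,-5.5,0],[4.5,8.7,16,-3,0],[4.5,8.7,16,-1.8,0],[4.5,8.7,16,-1.2,0],[4.5,8.7,16,-0.8,0],[4.5,8.7,16,-0.8,0],[4.5,8.7,16,-0.8,0]]}}

```text
time: 12.3
tool_pos: [0.5291, 0.0859, 0.107]
tcp_rot: [-3.141, -0.0, -0.006]
wrist_force: [0.1, -0.9, 0.2]
width: 0.586
grip_force: 64.3
```

{"op": "step_arm", "data": {"motion": [[6.5,0,0,0,0],[8.0,0,0,0,0],[8.0,0,0,0,0],[8.0,0,0,-1,0],[8.5,0,0,-4,0],[8.5,0,0,-8.5,0],[8.5,0,0,-13,0],[8.5,0.5,-2,-16,2],[8.5,1,-6,-16,4],[8.5,1.5,-10.5,-16,5.3],[8.5,2,-15,-16,5.3],[8.5,2.5,-19,-16,5.3],[8.5,2.5,-21.6,-16,5.3],[8.5,2.5,-21.6,-13,5.3],[8.5,2.5,-21.6,-9,5.3],[8.5,2.5,-21.6,-5,5.3],[8.5,2.5,-21.6,-2,5.3],[8.5,2.5,-21.6,0,5.3],[8.5,2.5,-21.6,0.8,5.3],[8.5,2.5,-21.6,0.8,5.3]]}}

```text
time: 14.3
tool_pos: [0.5518, 0.3014, 0.0965]
tcp_rot: [3.137, -0.145, -0.003]
wrist_force: [0.2, -0.4, 0.6]
width: 0.995
grip_force: 0.0
```

{"op": "step_arm", "data": {"motion": [[8.5,0,0,0,0],[3.2,0,0,0,0],[3.2,0,0,0,0],[3.2,0,0,0,0],[3.2,0,0,0,0],[3.2,0,0,0,0],[3.2,0,0,0,0],[3.2,0,0,0,0],[3.2,0,0,0,0],[3.2,0,0,0,0]], "force": 70}}

```text
time: 15.3
tool_pos: [0.5532, 0.3016, 0.0985]
tcp_rot: [-3.138, 0.145, -0.002]
wrist_force: [-1.2, -2.2, 4.7]
width: 0.456
grip_force: 71.1
```

```bash
python3 - <<'E'
from h import *
plan((580,-15,290,-5.3),(580,-15,106,-5.3))
E
```

```text
t 15.3 tcp [553.2 301.6  98.5] yaw -5.29 tiltz [ 1.5e-03  1.0e-04 -1.0e+00] w 39.0 q6 2.12 F [-1.2 -2.2  4.7] grip 71.1
(580, -15, 290, -5.3) -> [  5.62  31.27 -19.14] twist 0.0
(580, -15, 106, -5.3) -> [ 5.59 31.28 -0.74] twist 0.0
```

{"op": "step_arm", "data": {"motion": [[3.2,0,0,-2,0],[3.2,0,0,-5,0],[3.2,0,0,-9,0],[3.2,0,0,-13,0],[3.2,0,0.5,-17,0],[3.2,0.5,2.5,-19,0],[3.2,1.1,6,-19,0],[3.2,1.8,10,-19,0],[3.2,2.5,14,-19,0],[3.2,3.2,18,-19,0],[3.2,4,22,-19,0],[3.2,4.8,26,-19,0],[3.2,5.4,29.5,-19,0],[3.2,5.6,31.3,-18,0],[3.2,5.6,31.3,-15,0],[3.2,5.6,31.3,-11,0],[3.2,5.6,31.3,-7,0],[3.2,5.6,31.3,-4,0],[3.2,5.6,31.3,-2,0],[3.2,5.6,31.3,-1.2,0]]}}

```text
time: 17.3
tool_pos: [0.5759, -0.0149, 0.1067]
tcp_rot: [-3.138, 0.145, 0.013]
wrist_force: [-14.4, -1.1, 29.1]
width: 0.457
grip_force: 75.0
```

{"op": "step_arm", "data": {"motion": [[3.2,0,0,0.2,0],[3.2,0,0,0.4,0],[3.2,0,0,0.4,0]]}}

```text
time: 17.6
tool_pos: [0.5793, -0.0151, 0.1067]
tcp_rot: [3.138, -0.145, -0.0]
wrist_force: [-3.2, -0.9, 3.6]
width: 0.464
grip_force: 72.2
```

{"op": "step_arm", "data": {"motion": [[6,0,0,0,0],[8.0,0,0,0,0],[8.0,0,0,0,0],[8.0,0,0,-1,0],[8.5,0,0,-4,0],[8.5,0,0,-8.5,0],[8.5,0,0,-13,0],[8.5,0,-2,-14,-8],[8.5,-0.5,-6,-14,-16],[8.5,-1,-10.5,-14,-24],[8.5,-2,-15,-14,-32],[8.5,-3,-19,-14,-40],[8.5,-5,-23,-14,-48],[8.5,-7,-27,-14,-56],[8.5,-9,-30.5,-14,-64],[8.5,-10.5,-30.5,-13,-72],[8.5,-11.2,-30.5,-12,-80],[8.5,-11.2,-30.5,-11,-88],[8.5,-11.2,-30.5,-10,-97],[8.5,-11.2,-30.5,-9.5,-97]]}}

```text
time: 19.6
tool_pos: [0.4955, 0.299, 0.2001]
tcp_rot: [-2.187, -2.255, 0.001]
wrist_force: [-0.1, -0.6, -0.6]
width: 0.995
grip_force: 0.0
```

{"op": "step_arm", "data": {"motion": [[8.5,0,0,0,0],[8.5,0,0,0,0],[8.5,0,0,0,0]]}}

```text
time: 19.9
tool_pos: [0.4965, 0.2991, 0.2012]
tcp_rot: [2.19, 2.252, 0.002]
wrist_force: [0.0, -0.3, 0.0]
width: 0.994
grip_force: 0.0
```

```bash
python3 - <<'E'
from h import *
plan((496.4,299.4,60,91.7))
p,d,c=cam("wrist"); save("w3.png",p); np.savez("/tmp/w3",p=p,d=d,K=c[0],k=c[1],o=c[2],M=c[3])
P=cloud(c,d)
Q=P.reshape(-1,3); Q=Q[(abs(Q[:,0]*1000-496)<20)&(abs(Q[:,1]*1000-299)<75)&(Q[:,2]>.066)&(Q[:,2]<.076)]
print(len(Q),cv2.minAreaRect((Q[:,:2]*1000).astype(np.float32)),np.median(Q[:,2]))
E
```

```text
t 19.9 tcp [496.5 299.1 201.2] yaw 91.61 tiltz [ 1.2e-03  7.0e-04 -1.0e+00] w 84.9 q6 0.47 F [ 0.  -0.3  0. ] grip 0.0
(496.4, 299.4, 60, 91.7) -> [ 0.02 -0.02 14.12] twist -0.1
1626 ((495.6756591796875, 297.16265869140625), (8.347604751586914, 120.54651641845703), 1.7984477281570435) 0.07154885551567286
```

View pics/w3.png

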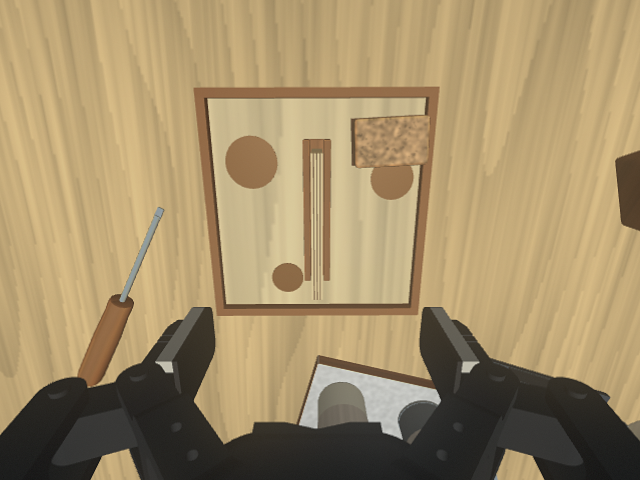

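{"op": "step_arm", "data": {"motion": [[4,-0.2,-0.1,3,0],[4,-0.2,-0.1,7,0],[4,-0.2,-0.1,10.5,0],[4,-0.2,-0.1,13,0],[4,-0.2,-0.1,14.7,0],[4,-0.2,-0.1,15.6,0],[4,-0.2,-0.1,15.6,0],[4,-0.2,-0.1,15.6,0],[0.2,-0.2,-0.1,15.6,0],[0.2,-0.2,-0.1,15.6,0],[0.2,-0.2,-0.1,15.6,0],[0.2,-0.2,-0.1,15.6,0],[0.2,-0.2,-0.1,15.6,0],[0.2,-0.2,-0.1,15.6,0],[0.2,-0.2,-0.1,15.6,0],[0.2,-0.2,-0.1,15.6,0]], "force": 40}}

```text
time: 21.55
tool_pos: [0.496, 0.2974, 0.0457]
tcp_rot: [2.188, 2.254, 0.004]
wrist_force: [-1.0, 0.1, 5.9]
width: 0.097
grip_force: 40.0
```

```bash
python3 - <<'E'
from h import *
plan((490.9,-244.6,190,7.2))
E
```

```text
t 21.6 tcp [496.  297.4  45.7] yaw 91.7 tiltz [ 0.0021  0.0012 -1.    ] w 8.3 q6 0.47 F [-1.   0.1  5.9] grip 40.0
(490.9, -244.6, 190, 7.2) -> [-54.15  -2.09 -14.49] twist 84.5
```

{"op": "step_arm", "data": {"motion": [[0.2,0,0,-1.5,0],[0.2,0,0,-4,0],[0.2,0,0,-8,0],[0.2,0,0,-12,0],[0.2,0,0,-16,0],[0.2,-1,0,-19,0],[0.2,-4,-0.1,-20,7],[0.2,-8,-0.3,-20,14],[0.2,-12.5,-0.5,-20,21],[0.2,-17,-0.7,-20,28],[0.2,-21.5,-0.8,-20,35],[0.2,-26,-1,-20,42],[0.2,-30.5,-1.2,-20,49],[0.2,-35,-1.4,-20,56],[0.2,-39.5,-1.6,-20,63],[0.2,-44,-1.8,-20,70],[0.2,-48.5,-2,-20,77],[0.2,-52,-2.1,-20,84.5],[0.2,-54.2,-2.1,-20,84.5],[0.2,-54.2,-2.1,-17,84.5]]}}

```text
time: 23.55
tool_pos: [0.4927, -0.2502, 0.2194]
tcp_rot: [3.129, 0.192, 0.013]
wrist_force: [0.7, -0.7, -1.0]
width: 0.096
grip_force: 39.8
```

{"op": "step_arm", "data": {"motion": [[0.2,0,0,3,0],[0.2,0,0,5.5,0],[0.2,0,0,7,0],[0.2,0,0,7.5,0],[0.2,0,0,7.5,0],[0.2,0,0,7.5,0]]}}

```text
time: 24.15
tool_pos: [0.4911, -0.2459, 0.1408]
tcp_rot: [3.134, 0.198, 0.003]
wrist_force: [0.9, 0.2, 0.1]
width: 0.094
grip_force: 39.7
```

```bash
python3 - <<'E'
from h import *
plan((490.9,-244.6,130,7.2))
p,d,c=cam("wrist"); save("w4.png",p); np.savez("/tmp/w4",p=p,d=d,K=c[0],k=c[1],o=c[2],M=c[3])
E
```

```text
t 24.1 tcp [ 491.1 -245.9  140.8] yaw 7.22 tiltz [ 0.0019 -0.0011 -1.    ] w 8.0 q6 0.94 F [0.9 0.2 0.1] grip 39.7
(490.9, -244.6, 130, 7.2) -> [-0.   -0.13  1.08] twist 0.0
```

View pics/w4.png

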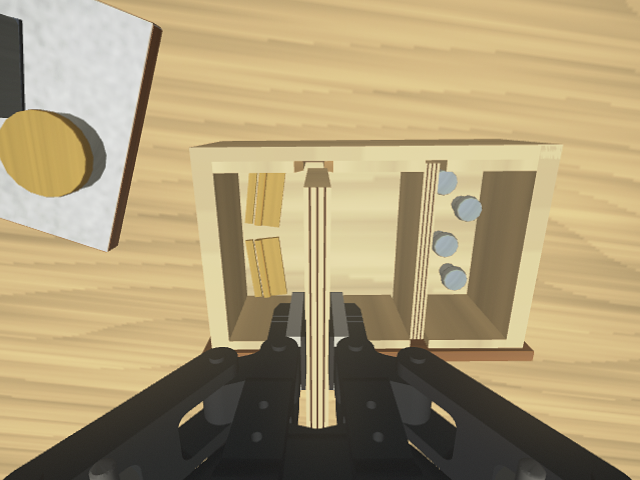

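```bash
python3 - <<'E'
from h import *
p=np.load("/tmp/w4.npz")['p']
save("w4c.png",cv2.resize(p[140:210,270:365],None,fx=8,fy=8,interpolation=cv2.INTER_CUBIC))
E
```

```text
(no output)
```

View pics/w4c.png

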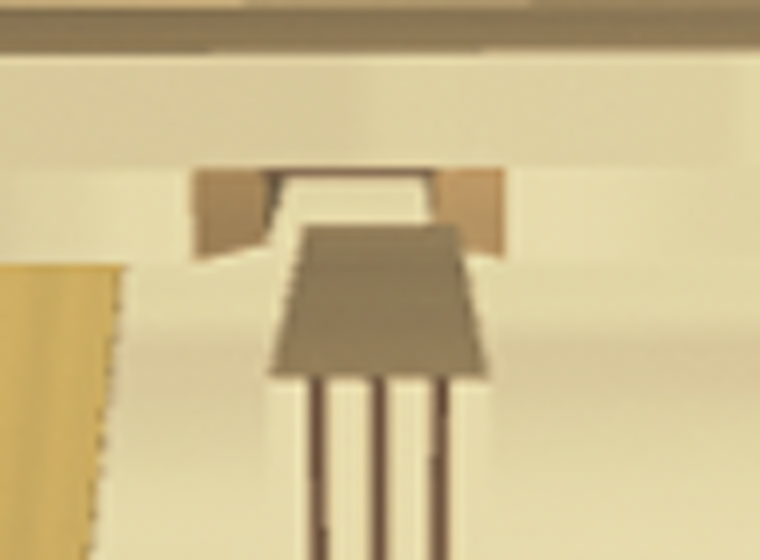

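```bash
python3 - <<'E'
from h import *
z=np.load("/tmp/w4.npz");c=(z['K'],z['k'],z['o'],z['M'])
f=lambda l:[(270+a/8-.44,140+b/8-.44) for a,b in l]
G=on_plane(c,f([(347.5,168),(351,255),(192,168),(503,168)]),.075)*1000
D=on_plane(c,np.r_[f([(380,378)]),[(317.2,428)]],.1671)*1000
print(np.round(G,1),np.round(D,1))
a=np.radians(7.2);X=np.array([np.cos(a),np.sin(a)]);Y=np.array([-X[1],X[0]])
t=np.array([491.1,-245.9])
for n,q in (("G",G),("D",D)): print(n,np.round([((v[:2]-t)@X,(v[:2]-t)@Y) for v in q],1))
# front rim inner edges, fitted divider
Q=on_plane(c,[(433,163),(418.5,338)],.075)*1000; v=Q[0]-Q[1]; print(np.degrees(np.arctan2(v[1],v[0])))
E
```

```text
[[ 549.2 -236.    75. ]
 [ 543.2 -237.    75. ]
 [ 547.8 -225.1   75. ]
 [ 550.6 -247.    75. ]] [[ 550.3 -238.1  167.1]
 [ 452.2 -250.6  167.1]]
G [[58.9  2.5]
 [52.8  2.3]
 [58.9 13.5]
 [58.9 -8.5]]
D [[ 59.7   0.3]
 [-39.2   0.2]]
8.114355910484175
```

{"op": "step_arm", "data": {"motion": [[0.2,-0.3,-0.2,0,-0.3],[0.2,-0.3,-0.2,1,-0.3],[0.2,-0.3,-0.2,2,-0.3],[0.2,-0.3,-0.2,2.7,-0.3],[0.2,-0.3,-0.2,3.3,-0.3],[0.2,-0.3,-0.2,3.9,-0.3],[0.2,-0.3,-0.2,4.4,-0.3],[0.2,-0.3,-0.2,4.4,-0.3],[0.2,-0.3,-0.2,4.4,-0.3]]}}

```text
time: 25.1
tool_pos: [0.487, -0.2439, 0.0953]
tcp_rot: [-3.135, -0.205, 0.0]
wrist_force: [0.8, -0.3, -0.8]
width: 0.095
grip_force: 39.7
```

```bash
python3 - <<'E'
from h import *
plan((0,0,41.7,7.5))
p,d,c=cam("wrist"); save("w5.png",p)
E
```

```text
t 25.1 tcp [ 487.  -243.9   95.3] yaw 7.5 tiltz [-0.e+00  1.e-04 -1.e+00] w 8.1 q6 0.93 F [ 0.8 -0.3 -0.8] grip 39.7
(0, 0, 41.7, 7.5) -> [-45.1  -30.54   5.36] twist 0.0
```

View pics/w5.png

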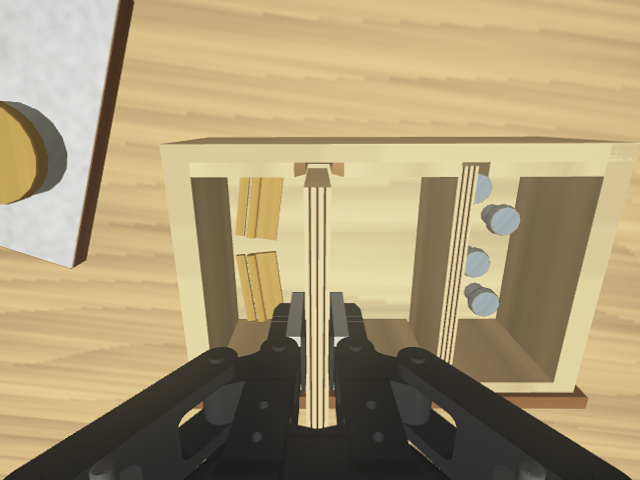

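{"op": "step_arm", "data": {"motion": [[0.2,0,0.1,0.5,0],[0.2,0,0.1,1.1,0],[0.2,0,0.1,1.7,0],[0.2,0,0.1,2.3,0],[0.2,0,0.1,2.9,0],[0.2,0,0.1,3.5,0],[0.2,0,0.1,3.5,0]]}}

```text
time: 25.85
tool_pos: [0.4862, -0.2444, 0.059]
tcp_rot: [-3.134, -0.206, 0.003]
wrist_force: [-0.1, 0.0, 0.3]
width: 0.1
grip_force: 39.7
```

No contact forces; continuing to the bottom.

{"op": "step_arm", "data": {"motion": [[0.2,0,0,0.5,0],[0.2,0,0,1.0,0],[0.2,0,0,1.4,0],[0.2,0,0,1.6,0],[0.2,0,0,1.7,0],[0.2,0,0,1.8,0],[0.2,0,0,1.8,0]]}}

```text
time: 26.55
tool_pos: [0.4871, -0.2449, 0.0423]
tcp_rot: [3.135, 0.206, 0.0]
wrist_force: [0.4, 0.0, -0.3]
width: 0.097
grip_force: 39.7
```

{"op": "step_arm", "data": {"motion": [[0.2,0,0,0.1,0],[0.2,0,0,0.2,0],[0.2,0,0,0.2,0]]}}

```text
time: 26.85
tool_pos: [0.4874, -0.2452, 0.0417]
tcp_rot: [3.134, 0.206, 0.001]
wrist_force: [-2.8, 1.7, 7.6]
width: 0.098
grip_force: 41.0
```

{"op": "step_arm", "data": {"motion": [[1.6,0,0,0,0],[1.6,0,0,0,0],[1.6,0,0,0,0],[1.6,0,0,0,0],[1.6,0,0,-1,0],[1.6,0,0,-3,0],[1.6,0,0,-6,0],[2.5,0,0,-10,0],[4,0,0,-14,0],[8,0,0,-18,0],[8,0,0,-20,0],[8,0,0,-20,0],[8,0,0,-20,0]]}}

```text
time: 28.15
tool_pos: [0.4871, -0.2449, 0.2408]
tcp_rot: [3.134, 0.206, 0.001]
wrist_force: [-0.1, -0.6, -1.0]
width: 0.935
grip_force: 0.0
```

```bash
python3 - <<'E'
from h import *
plan((580,-15,107,-5.3))
p,d,c=cam("wrist"); save("w6.png",p[80:330,150:520])
P=cloud(c,d).reshape(-1,3)*1000
Q=P[(abs(P[:,0]-488)<48)&(abs(P[:,1]+245)<25)&(P[:,2]>55)&(P[:,2]<85)]
print(len(Q),cv2.minAreaRect(Q[:,:2].astype(np.float32)),np.median(Q[:,2]),Q[:,2].max())
p,d,c=cam("top");P=cloud(c,d).reshape(-1,3)*1000
for n,x,y,zl,zh in (("spray",621,65,150,180),("glue",528,86,128,150),("spirit",580,-15,142,154)):
    Q=P[(abs(P[:,0]-x)<45)&(abs(P[:,1]-y)<45)&(P[:,2]>zl)&(P[:,2]<zh)]; print(n,len(Q),cv2.minAreaRect(Q[:,:2].astype(np.float32)))
E
```

```text
t 28.1 tcp [ 487.1 -244.9  240.8] yaw 7.51 tiltz [ 1.e-03 -5.e-04 -1.e+00] w 79.8 q6 0.93 F [-0.1 -0.6 -1. ] grip 0.0
(580, -15, 107, -5.3) -> [ 12.2  -21.59  13.37] twist 12.8
1041 ((487.8492736816406, -244.16905212402344), (97.3067398071289, 8.502043724060059), 7.446310043334961) 67.52218569473884 69.9531401034857
spray 420 ((619.60400390625, 62.076942443847656), (47.380393981933594, 47.021610260009766), 86.86272430419922)
glue 309 ((528.2779541015625, 82.837158203125), (51.01757049560547, 49.921077728271484), 25.475229263305664)
spirit 375 ((578.0770874023438, -17.37841796875), (40.5118522644043, 62.9934196472168), 84.72276306152344)
```

View pics/w6.png

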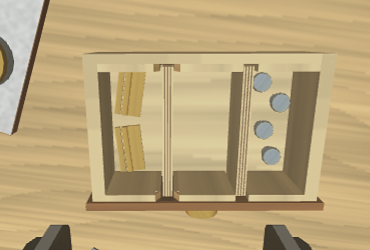

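{"op": "step_arm", "data": {"motion": [[8.5,2,-3.5,0,6],[8.5,4,-7.5,0,12.8],[8.5,6.3,-11.5,0,12.8],[8.5,8.6,-15.5,0,12.8],[8.5,11,-19.5,0,12.8],[8.5,12.1,-21.6,1,12.8],[8.5,12.1,-21.6,4,12.8],[8.5,12.1,-21.6,7.5,12.8],[8.5,12.1,-21.6,10.5,12.8],[8.5,12.1,-21.6,12.5,12.8],[8.5,12.1,-21.6,13.5,12.8],[8.5,12.1,-21.6,13.5,12.8],[3.2,12.1,-21.6,13.5,12.8],[3.2,12.1,-21.6,13.5,12.8],[3.2,12.1,-21.6,13.5,12.8],[3.2,12.1,-21.6,13.5,12.8],[3.2,12.1,-21.6,13.5,12.8],[3.2,12.1,-21.6,13.5,12.8],[3.2,12.1,-21.6,13.5,12.8],[3.2,12.1,-21.6,13.5,12.8]], "force": 70}}

```text
time: 30.25
tool_pos: [0.5801, -0.0154, 0.107]
tcp_rot: [3.138, -0.145, 0.005]
wrist_force: [-0.5, -1.4, 5.6]
width: 0.463
grip_force: 71.4
```

```bash
python3 - <<'E'
from h import *
plan((553.2,301.6,99,-5.3))
E
```

```text
t 30.2 tcp [580.1 -15.4 107. ] yaw -5.29 tiltz [ 3.1e-03 -7.0e-04 -1.0e+00] w 39.6 q6 1.59 F [-0.5 -1.4  5.6] grip 71.4
(553.2, 301.6, 99, -5.3) -> [ -5.61 -31.31   0.77] twist 0.0
```

{"op": "step_arm", "data": {"motion": [[3.2,0,0,-2,0],[3.2,0,0,-5,0],[3.2,0,0,-9,0],[3.2,0,0,-13,0],[3.2,0,-0.5,-17,0],[3.2,-0.5,-2.5,-19,0],[3.2,-1.1,-6,-19,0],[3.2,-1.8,-10,-19,0],[3.2,-2.5,-14,-19,0],[3.2,-3.2,-18,-19,0],[3.2,-4,-22,-19,0],[3.2,-4.7,-26,-19,0],[3.2,-5.3,-29.5,-19,0],[3.2,-5.5,-31.3,-18,0],[3.2,-5.5,-31.3,-15,0],[3.2,-5.5,-31.3,-11,0],[3.2,-5.5,-31.3,-7,0],[3.2,-5.5,-31.3,-4,0],[3.2,-5.5,-31.3,-2,0],[3.2,-5.5,-31.3,-0.8,0]]}}

```text
time: 32.25
tool_pos: [0.5501, 0.3, 0.1087]
tcp_rot: [3.135, -0.145, -0.01]
wrist_force: [-0.6, -0.3, -4.7]
width: 0.455
grip_force: 71.4
```

{"op": "step_arm", "data": {"motion": [[3.2,0,0,0,0],[3.2,0,0,0,0],[3.2,0,0,0.6,0],[3.2,0,0,1.0,0],[3.2,0,0,1.2,0],[3.2,0,0,1.2,0],[3.2,0,0,1.2,0]]}}

```text
time: 32.95
tool_pos: [0.553, 0.3019, 0.1015]
tcp_rot: [-3.138, 0.145, -0.0]
wrist_force: [0.1, 0.5, -4.6]
width: 0.461
grip_force: 71.5
```

```bash
python3 - <<'E'
from h import *
plan((553.2,301.6,99,-5.3))
E
```

```text
t 33.0 tcp [553.  301.9 101.5] yaw -5.29 tiltz [ 2.e-04  1.e-04 -1.e+00] w 39.3 q6 2.12 F [ 0.1  0.5 -4.6] grip 71.5
(553.2, 301.6, 99, -5.3) -> [0.03 0.02 0.25] twist 0.0
```

{"op": "step_arm", "data": {"motion": [[3.2,0.1,0,0.1,0],[3.2,0.1,0,0.2,0],[3.2,0.1,0,0.25,0],[3.2,0.1,0,0.3,0],[3.2,0.1,0,0.3,0]]}}

```text
time: 33.45
tool_pos: [0.5541, 0.3018, 0.0991]
tcp_rot: [-3.138, 0.145, -0.001]
wrist_force: [-1.6, -2.6, 1.6]
width: 0.459
grip_force: 72.1
```

{"op": "step_arm", "data": {"motion": [[6,0,0,0,0],[8.0,0,0,0,0],[8.0,0,0,0,0],[8.0,0,0,-1,0],[8.5,0,0,-4,0],[8.5,0,0,-8.5,0],[8.5,0,0,-13,0],[8.5,0,2,-15,-2],[8.5,0,6,-15,-5.3],[8.5,-0.5,10.5,-15,-5.3],[8.5,-0.5,15,-15,-5.3],[8.5,-0.5,19,-15,-5.3],[8.5,-0.5,21.7,-14.5,-5.3],[8.5,-0.5,21.7,-12,-5.3],[8.5,-0.5,21.7,-8,-5.3],[8.5,-0.5,21.7,-4.5,-5.3],[8.5,-0.5,21.7,-2,-5.3],[8.5,-0.5,21.7,-0.7,-5.3],[8.5,-0.5,21.7,-0.7,-5.3],[8.5,-0.5,21.7,-0.7,-5.3]]}}

```text
time: 35.45
tool_pos: [0.5299, 0.0863, 0.1066]
tcp_rot: [-3.141, -0.0, -0.003]
wrist_force: [0.3, -0.4, -0.1]
width: 0.991
grip_force: 0.0
```

{"op": "step_arm", "data": {"motion": [[4.5,0,0,0,0],[4.5,0,0,0,0],[4.5,0,0,0,0],[4.5,0,0,0,0],[4.5,0,0,0,0],[4.5,0,0,0,0],[4.5,0,0,0,0]], "force": 60}}

```text
time: 36.15
tool_pos: [0.5304, 0.086, 0.1073]
tcp_rot: [3.141, 0.0, 0.005]
wrist_force: [-1.0, -0.9, 6.4]
width: 0.597
grip_force: 62.4
```

```bash
python3 - <<'E'
from h import *
plan((441.5,245.8,99,0))
E
```

```text
t 36.1 tcp [530.4  86.  107.3] yaw 0.01 tiltz [ 3.2e-03 -2.0e-04 -1.0e+00] w 51.0 q6 1.69 F [-1.  -0.9  6.4] grip 62.4
(441.5, 245.8, 99, 0) -> [ -8.88 -15.99   0.8 ] twist 0.0
```

{"op": "step_arm", "data": {"motion": [[4.5,0,0,-2,0],[4.5,0,0,-5,0],[4.5,0,0,-9,0],[4.5,0,0,-13,0],[4.5,-0.5,-1,-16,0],[4.5,-2,-4,-18,0],[4.5,-4,-7.5,-18,0],[4.5,-6,-11,-18,0],[4.5,-8,-14.5,-18,0],[4.5,-8.8,-16,-16,0],[4.5,-8.8,-16,-13,0],[4.5,-8.8,-16,-9,0],[4.5,-8.8,-16,-5.5,0],[4.5,-8.8,-16,-3,0],[4.5,-8.8,-16,-1.2,0],[4.5,-8.8,-16,-0.3,0],[4.5,-8.8,-16,0.2,0],[4.5,-8.8,-16,0.5,0],[4.5,-8.8,-16,0.5,0],[4.5,-8.8,-16,0.5,0]]}}

```text
time: 38.15
tool_pos: [0.4417, 0.2465, 0.1013]
tcp_rot: [-3.141, -0.0, -0.003]
wrist_force: [-0.4, -0.2, -3.0]
width: 0.589
grip_force: 63.9
```

```bash
python3 - <<'E'
from h import *
plan((442.7,245.8,99,0))
E
```

```text
t 38.1 tcp [441.7 246.5 101.3] yaw 0.0 tiltz [ 1.7e-03  9.0e-04 -1.0e+00] w 50.3 q6 2.03 F [-0.4 -0.2 -3. ] grip 63.9
(442.7, 245.8, 99, 0) -> [0.1  0.07 0.23] twist 0.0
```

{"op": "step_arm", "data": {"motion": [[4.5,0.1,0.1,0.1,0],[4.5,0.1,0.1,0.2,0],[4.5,0.1,0.1,0.25,0],[4.5,0.1,0.1,0.3,0],[4.5,0.1,0.1,0.3,0]]}}

```text
time: 38.65
tool_pos: [0.4431, 0.2453, 0.0993]
tcp_rot: [-3.141, -0.0, -0.004]
wrist_force: [-0.9, -2.4, 7.1]
width: 0.588
grip_force: 65.2
```

{"op": "step_arm", "data": {"motion": [[6.5,0,0,0,0],[8.0,0,0,0,0],[8.0,0,0,0,0],[8.0,0,0,-1,0],[8.5,0,0,-4,0],[8.5,0,0,-8.5,0],[8.5,0,0,-13,0],[8.5,2,2,-16,0],[8.5,5.4,5.4,-16,0],[8.5,8.8,8.8,-16,0],[8.5,12.2,12.2,-16,0],[8.5,15.4,15.6,-16,0],[8.5,17.4,17.6,-15,0],[8.5,17.8,18.1,-12,0],[8.5,17.8,18.1,-8,0],[8.5,17.8,18.1,-4.5,0],[8.5,17.8,18.1,-2,0],[8.5,17.8,18.1,-0.7,0],[8.5,17.8,18.1,-0.7,0],[8.5,17.8,18.1,-0.7,0]]}}

```text
time: 40.65
tool_pos: [0.6208, 0.0642, 0.1056]
tcp_rot: [-3.141, -0.0, -0.003]
wrist_force: [0.2, -0.6, -0.0]
width: 0.992
grip_force: 0.0
```

{"op": "step_arm", "data": {"motion": [[8.5,0,0,0,0],[4.5,0,0,0,0],[4.5,0,0,0,0],[4.5,0,0,0,0],[4.5,0,0,0,0],[4.5,0,0,0,0],[4.5,0,0,0,0],[4.5,0,0,0,0]], "force": 60}}

```text
time: 41.45
tool_pos: [0.621, 0.0635, 0.106]
tcp_rot: [3.141, 0.0, 0.004]
wrist_force: [-0.2, -2.1, 5.5]
width: 0.595
grip_force: 58.9
```

```bash
python3 - <<'E'
from h import *
plan((439.7,352,99.5,0))
E
```

```text
t 41.5 tcp [621.   63.5 106. ] yaw 0.01 tiltz [ 2.5e-03 -8.0e-04 -1.0e+00] w 50.8 q6 1.63 F [-0.2 -2.1  5.5] grip 58.9
(439.7, 352, 99.5, 0) -> [-18.12 -28.85   0.58] twist 0.0
```

{"op": "step_arm", "data": {"motion": [[4.5,0,0,-2,0],[4.5,0,0,-5,0],[4.5,0,0,-9,0],[4.5,0,0,-13,0],[4.5,0,0,-17,0],[4.5,-1.5,-2.2,-19,0],[4.5,-3.5,-5.5,-19,0],[4.5,-6,-9.5,-19,0],[4.5,-8.5,-13.5,-19,0],[4.5,-11,-17.5,-19,0],[4.5,-13.5,-21.3,-19,0],[4.5,-15.8,-25,-19,0],[4.5,-17.5,-27.5,-19,0],[4.5,-18.1,-28.8,-18,0],[4.5,-18.1,-28.8,-15,0],[4.5,-18.1,-28.8,-11,0],[4.5,-18.1,-28.8,-7,0],[4.5,-18.1,-28.8,-4,0],[4.5,-18.1,-28.8,-2,0],[4.5,-18.1,-28.8,-0.8,0]]}}

```text
time: 43.45
tool_pos: [0.4372, 0.3502, 0.1085]
tcp_rot: [3.138, -0.001, -0.007]
wrist_force: [0.2, 0.1, -2.4]
width: 0.596
grip_force: 58.8
```

{"op": "step_arm", "data": {"motion": [[4.5,0,0,0,0],[4.5,0,0,0,0],[4.5,0,0,0.6,0],[4.5,0,0,1.0,0],[4.5,0,0,1.2,0],[4.5,0,0,1.2,0],[4.5,0,0,1.2,0]]}}

```text
time: 44.15
tool_pos: [0.4389, 0.3522, 0.1004]
tcp_rot: [-3.141, -0.0, -0.0]
wrist_force: [-0.4, -0.5, -2.6]
width: 0.593
grip_force: 58.9
```

```bash
python3 - <<'E'
from h import *
plan((439.7,352,98,0))
E
```

```text
t 44.1 tcp [438.9 352.2 100.4] yaw 0.01 tiltz [ 2.e-04  1.e-04 -1.e+00] w 50.6 q6 2.2 F [-0.4 -0.5 -2.6] grip 58.9
(439.7, 352, 98, 0) -> [0.08 0.02 0.24] twist 0.0
```

{"op": "step_arm", "data": {"motion": [[4.5,0.1,0,0.1,0],[4.5,0.1,0,0.2,0],[4.5,0.1,0,0.25,0],[4.5,0.1,0,0.3,0],[4.5,0.1,0,0.3,0]]}}

```text
time: 44.65
tool_pos: [0.4401, 0.3522, 0.098]
tcp_rot: [-3.141, -0.0, -0.001]
wrist_force: [-1.7, -2.3, 2.3]
width: 0.595
grip_force: 59.3
```

Contact; release, then rise to the earlier viewing pose and compare with the first measurements.

{"op": "step_arm", "data": {"motion": [[6.5,0,0,0,0],[8.0,0,0,0,0],[8.0,0,0,0,0],[8.0,0,0,-1,0],[8.5,0,0,-4,0],[8.5,0,0,-8.5,0],[8.5,0,0,-13,0],[8.5,0,0,-17,0],[8.5,-0.3,3,-21,0],[8.5,-0.6,6,-25.3,0],[8.5,-0.6,6.5,-25.3,0],[8.5,-0.6,6.5,-25.3,0],[8.5,-0.6,6.5,-25.3,0]]}}

```text
time: 45.95
tool_pos: [0.4335, 0.2871, 0.3495]
tcp_rot: [3.141, -0.0, -0.002]
wrist_force: [0.2, -0.3, 0.1]
width: 0.992
grip_force: 0.0
```

```bash
python3 - <<'E'
from h import *
plan()
p,d,c=cam("wrist"); save("w7.png",p); P=cloud(c,d)
def reg(x,y,r,zl,zh,name):
    Q=P.reshape(-1,3); Q=Q[(abs(Q[:,0]*1000-x)<r)&(abs(Q[:,1]*1000-y)<r)&(Q[:,2]>zl)&(Q[:,2]<zh)]
    if len(Q)<5: print(name,len(Q));return
    r=cv2.minAreaRect((Q[:,:2]*1000).astype(np.float32)); print(name,len(Q),np.round(r[0],1),np.round(r[1],1),round(r[2],1),"zmed",round(np.median(Q[:,2]),4))
reg(439,349,40,.152,.17,"spray")
reg(440,243,40,.12,.14,"glue sh");reg(440,243,40,.15,.2,"glue tip")
reg(553,300,50,.137,.147,"spirit");reg(560,365,30,.03,.04,"sander");reg(496,298,130,.015,.021,"rim")
p,d,c=cam("top"); P=cloud(c,d); print("top")
reg(439,349,40,.135,.165,"spray");reg(440,243,40,.1,.165,"glue");reg(553,300,50,.12,.145,"spirit")
reg(560,365,30,.025,.05,"sander");reg(526,-62,40,.036,.055,"wax")
reg(488,-246,45,.06,.09,"div+")
E
```

```text
t 46.0 tcp [433.5 287.1 349.5] yaw -0.01 tiltz [-1.e-03 -1.e-04 -1.e+00] w 84.8 q6 2.11 F [ 0.2 -0.3  0.1] grip 0.0
spray 1985 [440.3 352.2] [47.6 47.2] 88.4 zmed 0.1573
glue sh 1275 [442.6 244.1] [50.6 51.1] 26.2 zmed 0.135
glue tip 212 [442.1 243.8] [15.4 15.7] 64.5 zmed 0.1551
spirit 2514 [553.3 301.6] [40.6 63.3] 84.7 zmed 0.1412
sander 1855 [558.7 365.8] [59.3 40.3] 4.5 zmed 0.0355
rim 3539 [496.6 299.3] [207.1 217. ] 1.7 zmed 0.0174
top
spray 30 [428.  342.1] [17.7 48.1] 38.2 zmed 0.1512
glue 517 [441.5 242.3] [50.6 51.3] 21.0 zmed 0.1376
spirit 412 [552.7 300.5] [43.5 63.5] 85.7 zmed 0.1407
sander 387 [558.3 364.4] [59.5 38.9] 5.1 zmed 0.0363
wax 457 [526.3 -62.2] [54.2 54.9] 46.5 zmed 0.0439
div+ 182 [ 488.3 -243.5] [88.9 10.4] 8.0 zmed 0.0677
```

View pics/w7.png

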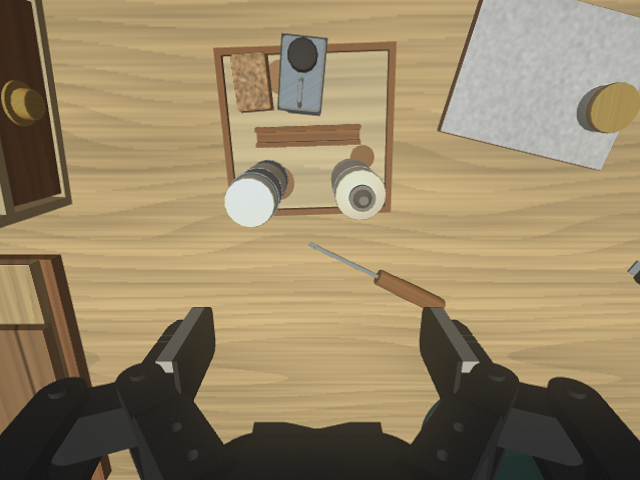

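```bash
python3 -c "
from workcell import bot
print(bot.finish_job())"
```

```text
the job is handed in; nothing more can be done
None
```

The job is handed in at about 46 s: the divider rests on the drawer bottom in the empty grooves, all three containers are back upright within about 2.5 mm of where they stood, and the wax tin and sanding block measure as before.

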